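# Release and fully open the loaded board test fixture

## Robot

A 6-joint arm with a two-finger parallel gripper is mounted at the origin on a cart in front of the work surface, level with it; the furniture and walls round the work are solid. World frame = base frame: x ahead of the robot, y to its left, z up, the work surface at z = 0. Lengths are in m, angles in rad, forces in N, time in s.
With the tool pointing down it reaches from about 0.3 to 1 m from the base axis. Payload 5.1 kg.
Tool frame: the origin (TCP) lies at the very end of the fingers, on their centre line; the grasp point (between the pads) lies 19 mm behind it; z points along the fingers, y is the line along which they close (so a half turn about z gives the same grasp; the last joint's range is limited). The gripper opens to 95 mm and grips with 3 to 60 N. Pads are 20 mm wide; open, the fingers measure 119 mm over their backs; the gripper's body (75 mm by 180 mm) begins 59 mm behind the grasp point.
Start: joints at [1.118, 0.124, 1.65, -0, 1.367, -0.083], TCP at [0.235, 0.606, 0.176] pointing down, gripper open.
Joint ranges: [-2.61, 2.61], [-1.02, 2.33], [0.03, 2.71], [-1.35, 4.49], [0.32, 2.68], [-2.91, 2.91]. Speed limits (rad/s): [2.57, 2.57, 3.14, 3.14, 3.14, 3.14].

## Interface

Orientations are given as a 3x3 rotation matrix whose columns are the frame's x, y, z axes.
In Python, from workcell import status, vision, job_done gives the robot as it stands.
- The arm moves only by the tool servo_tool, never from a script. Its argument "commands" is a list of rows, each a list of 7 numbers: the turn, a rotation vector about the tool's x, y, z as a fraction of full scale, then the shift along the tool's x, y, z as a fraction of full scale, then the opening, from -1 (shut) to 1 (fully open). A call has 1 to 5 rows; each row is the pose to reach, as a shift and turn from the pose commanded when the call began, along the tool's axes at that moment; what a row does not reach only later rows make up. Full scale, the value 1, is 0.12 m for a shift and 0.5 rad for a turn. A row lasts 1/12 s, in which the tool goes at most 41.7 mm and 7.16 degrees, less where a joint would pass 70% of its speed; a pose out of reach is approached as far as the arm can. A call with a number of a shift or a turn outside -1 to 1 is refused whole. A call with a gripper value outside its range is refused whole. The fingers move at their own pace and stop on an object; "newtons" is the grip in N (left out, the last holds). Time passes only in rows, so rows that repeat a pose let the fingers close. It gives the time, the measured TCP pose, the force, the opening and the grip force at its end, in the units of the state.
- status.get_state(): the state, without advancing time (a new reading comes with each control period).
- vision.get_image(name): name is "scene" or "side" or "wrist"; returns a dict with "image" (480x640x3 uint8, red, green, blue), "intrinsics" (3x3 intrinsics, pixels), "dist_coeffs" ([k1, k2, p1, p2, k3] as OpenCV has them; the pictures are not rectified), "cam_to_world" (4x4, takes a point from camera to world coordinates); the wrist camera has in their place "tool_from_camera" (4x4, takes a point from camera to tool coordinates, whose origin is the TCP and whose axes are the flange's). Camera axes: x right, y down, z forward; pixel columns grow to the right and rows downward; lengths in m; the calibration is good to about 2 mm. A picture is of the moment at which its call begins: read the wrist's pose just before it. There is no depth.
- job_done(): hands the job in; it is judged then, once.
The state is a dict: "clock": time; "joint_pos": joint angles; "joint_vel": joint speeds; "joint_efforts": joint torques, N m; "ee_pos": TCP position; "tcp_rot": TCP orientation; "contact_force": force on the tool from outside, world axes, zero at the start; "torque": the same for the moment, N m; "opening": finger opening in m; "gripper_force": force on a finger pad.
Only numpy, scipy, OpenCV 4.12 (cv2) and the standard library are available. Lean on these libraries where they do the work, as an engineer would, in place of code of your own. Each camera call takes 0.05 s, during which the arm holds its last target. There are 200 camera calls.

## Task

The small blue circuit board shut inside one of the two test fixtures has passed its test: open that fixture so the board can be taken out. With closed fingertips press down the paddle at its front until the lid springs up, let the lid stand up by itself clear of the fingers, then push it right back until it rests open on its stop. Only press and push: never take the lid or paddle between the fingers or force anything, leave the board in its nest, the empty fixture shut and everything else on the bench where it is.

Things in the scene. Friction and masses are not known exactly. Their poses are not given: they have to be found in the camera images.
- fixture_1: the LOADED test fixture, the one to open: grey plastic clamshell box bolted to the bench, 122 mm deep (x), 100 mm wide (y), 57 mm high with the lid shut, with a hinged aluminium-framed lid with a clear window; the circuit board is seen through it. Origin at the centre of its underside, on the bench; its x axis points from the front (paddle) to the back (hinge), y to the left, z up. Its rim is 48 mm high (lid underside at 49 mm, lid top at 57 mm).
- fixture_2: the EMPTY test fixture, same make, size and axes as fixture_1, standing beside it (either may be the left one); through its window only bare pins are seen. It stays shut.
- fixture_1_tab_pad (a point): centre of the ribbed top of the steel release paddle of fixture_1, the point to press straight down: 89 mm in front (-x) of the fixture's origin and 28 mm above the bench. The paddle is 34 mm wide (y) and sticks out level to the front: the free flat part runs from 12 mm in front of this point to 20 mm behind it, where an upright hook arm rises to 62 mm above the bench and grips over the lid's front edge. The paddle rocks: its pivot lies 32 mm behind this point.
- fixture_1_tab (a joint): the paddle of fixture_1, rad: 0 at rest, 0.22 fully pressed (this point then 7 mm lower, at about 21 mm above the bench); the hook lets the lid go at about 0.15 to 0.19 (5 to 6 mm). As it is pressed the top of the hook arm leans up to 9 mm to the front. It takes 2 N to start and 4 to 5 N to press fully, and springs back.
- fixture_1_lid (a joint): the lid of fixture_1, rad: 0 shut and latched, 1.9 fully open against its stop, leaning back past upright. When released, a spring throws it up within a second to about 0.9, where it stays; pushed further it falls back to 0.9 if let go before upright (1.57), and past upright it sinks slowly on to its stop. The hinge is damped; about 1 N at the lid's front edge moves it. Push from the front against the underside of the front edge and follow it up and back round the hinge.
- fixture_1_lid_edge (a point): middle of the front (free) edge of the lid of fixture_1, at half its 8 mm thickness; moves with the lid. Its x axis points along the lid towards the hinge, z out of the lid's upper face. The edge is 96 mm wide and lies 114 mm from the hinge line. When the lid stands at 0.9 the edge is about 142 mm above the bench and 12 mm in front of the fixture's origin.
- fixture_1_hinge (a point): middle of the hinge line of fixture_1's lid, 59 mm behind the fixture's origin and 53 mm above the bench; the hinge runs along the fixture's y axis.
- fixture_2_lid (a joint): the lid of the empty fixture_2, same meaning; 0 shut.
- board: small blue circuit board with components, 45 x 60 x 20 mm, lying loose in the nest of fixture_1 between locating pins, 26 mm above the bench; origin at the centre of its underside.
- hose_mouth (a point): open mouth of the fat black fume hose, 70 mm thick, that arches behind and left of the fixtures, up to 0.42 m above the bench, over x = 0.61 to 0.75 m and y = -0.25 to 0.31 m in the robot's frame: keep the arm on the robot's side of it. A small red vice, 60 mm high, is clamped to the bench's front edge left of the fixtures.
- marker: white marker pen, 133 mm long, 14 mm thick, lying left of the fixtures; leave alone.
- heat_sink: finned aluminium heat sink, 44 x 50 x 26 mm, left of the fixtures near the bench's front; leave alone.
- multimeter: yellow handheld meter lying on its back, 140 x 72 x 40 mm, right of the fixtures; leave alone.
- screwdriver: screwdriver with a yellow handle, 182 mm long, 27 mm thick, lying at the front right; leave alone.
- solder_reel: yellow and white reel of solder wire, 77 x 59 x 34 mm, behind the fixtures; leave alone.
- flux_bottle: small bottle with a black cap, 38 mm across, 102 mm high, behind the fixtures; leave alone.

How it is judged:
By the outcome, as a careful person would: the job done as asked, in the order asked, and still so for the second after the job is handed in, with the robot touching nothing.
It also fails if it takes over 42 s, if anything falls off the work surface, if the arm or the gripper's body presses on something with over 40 N, if the wrist force passes 120 N, or if a joint passes its speed limit or range.

## Working session

There is one attempt and no reset: what is moved stays moved. The work goes in short steps, Python scripts to look and compute and a tool call to move; the robot and the scene stay as the last step left them, time stands still between calls to the robot, and variables do not carry over. Pictures are saved under pics/ and viewed, at most 10 in all, crops included, and the job is handed in when it is done.

Besides the shell and the picture viewer there is one more tool, called after "Call:" by a JSON object that holds its "method" and its "body". servo_tool: Moves the arm, as the interface text tells. Shift numbers are shares of 0.12 m and turn numbers shares of 0.5 rad, none past 1 either way. Its arguments: {"type":"object","properties":{"commands":{"type":"array"},"newtons":{"type":"number"}},"required":["commands"]}

```bash
mkdir -p pics; cat > h.py <<'E'
import numpy as np,cv2
from workcell import status,vision
def snap(n,f):
    s=status.get_state(); d=vision.get_image(n); cv2.imwrite('pics/'+f,d['image'][:,:,::-1])
    if n=='wrist':
        T=np.eye(4);T[:3,:3]=s['tcp_rot'];T[:3,3]=s['ee_pos'];M=T@np.array(d['tool_from_camera'])
    else: M=np.array(d['cam_to_world'])
    np.savez('pics/'+f+'.npz',K=d['intrinsics'],D=d['dist_coeffs'],M=M)
    return M
def ray(f,uv):
    z=np.load('pics/'+f+'.npz');p=cv2.undistortPoints(np.array([[uv]],float),z['K'],z['D'])[0,0]
    r=z['M'][:3,:3]@np.array([p[0],p[1],1]);return z['M'][:3,3],r/np.linalg.norm(r)
def atz(f,uv,h):
    o,r=ray(f,uv);return o+r*(h-o[2])/r[2]
def tri(obs):
    A=np.zeros((3,3));b=np.zeros(3)
    for f,uv in obs:
        o,r=ray(f,uv);P=np.eye(3)-np.outer(r,r);A+=P;b+=P@o
    x=np.linalg.solve(A,b);print(x.round(4),[round(float(np.linalg.norm(np.cross(x-ray(f,u)[0],ray(f,u)[1]))),4) for f,u in obs]);return x
def proj(f,X):
    z=np.load('pics/'+f+'.npz');W=np.linalg.inv(z['M']);return cv2.projectPoints(np.array(X,float).reshape(-1,3),cv2.Rodrigues(W[:3,:3])[0],W[:3,3],z['K'],z['D'])[0][:,0]
E
python3 - <<'E'
from h import *
print(snap('scene','s1.png').round(3));print(snap('side','d1.png').round(3))
s=status.get_state();print(s['clock'],s['tcp_rot'],s['opening'])
E
```

```text
[[ 0.531 -0.551  0.644 -0.18 ]
 [-0.848 -0.353  0.397 -0.68 ]
 [ 0.008 -0.756 -0.654  0.846]
 [ 0.     0.     0.     1.   ]]
[[ 1.    -0.005 -0.03   0.582]
 [ 0.021 -0.607  0.795 -1.059]
 [-0.022 -0.795 -0.606  0.743]
 [ 0.     0.     0.     1.   ]]
0.1 [[-9.32405375e-01  3.61413316e-01 -7.95216698e-04]
 [ 3.61414166e-01  9.32403870e-01 -1.68020882e-03]
 [ 1.34213286e-04 -1.85403831e-03 -9.99998272e-01]] 0.09487131441494148
```

View pics/s1.png

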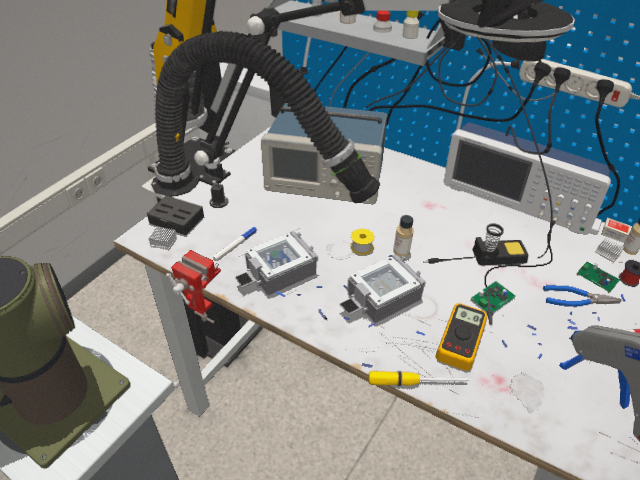

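View pics/d1.png

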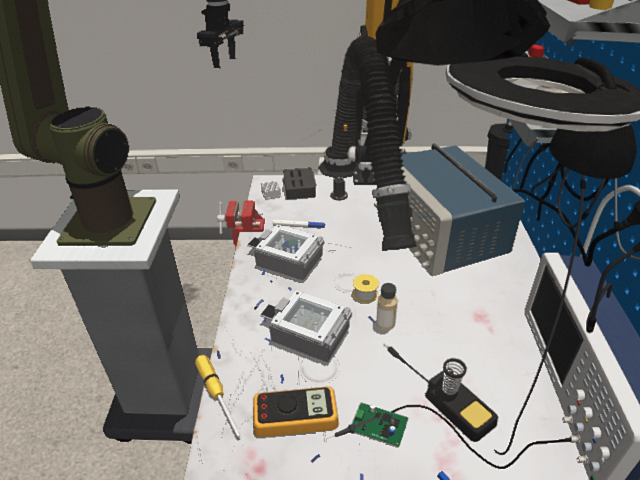

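The left fixture (scene ~(280,262), side ~(288,250)) shows the blue board; the right one is bare. Next I'll zoom on it in both views.

```bash
python3 - <<'E'
import cv2,numpy as np
a=cv2.imread('pics/s1.png')[220:310,230:330];b=cv2.imread('pics/d1.png')[215:290,238:338]
a=cv2.resize(a,None,fx=6,fy=6,interpolation=cv2.INTER_CUBIC)[:, :];b=cv2.resize(b,None,fx=6,fy=6,interpolation=cv2.INTER_CUBIC)
cv2.imwrite('pics/ca.png',a);cv2.imwrite('pics/cb.png',b)
E
```

```text
(no output)
```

View pics/ca.png

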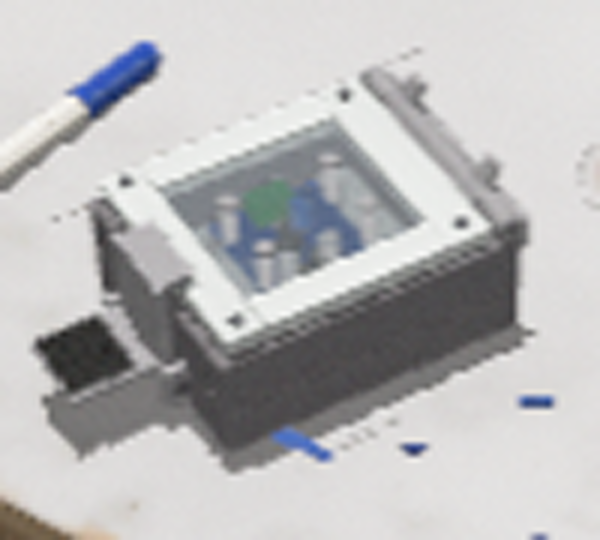

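View pics/cb.png

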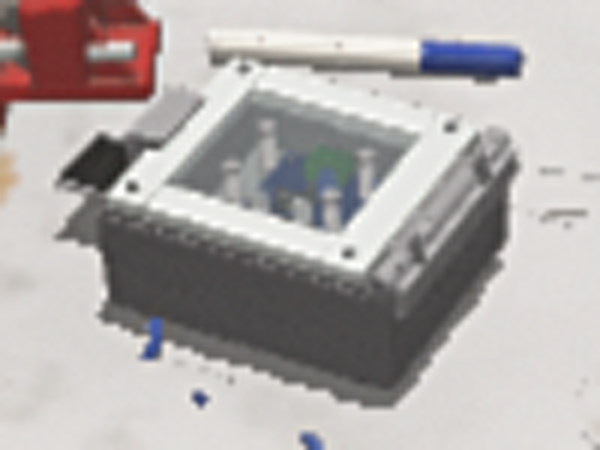

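```bash
python3 - <<'E'
from h import *
A=lambda u,v:('s1.png',((u+.5)/6-.5+230,(v+.5)/6-.5+220))
B=lambda u,v:('d1.png',((u+.5)/6-.5+238,(v+.5)/6-.5+215))
P=[tri([A(*a),B(*b)]) for a,b in [((126,181),(245,68)),((344,95),(450,127)),((461,223),(348,253)),((235,320),(133,187))]]
FL,BL,BR,FR=P
ax=BL+BR-FL-FR;ay=FL+BL-FR-BR
print(np.linalg.norm(ax)/2,np.linalg.norm(ay)/2,np.arctan2(ax[1],ax[0]),np.arctan2(-ay[0],ay[1]),np.mean(P,0))
print('pad',atz(*A(84,352),.028),atz(*B(95,163),.028))
E
```

```text
[ 0.4617 -0.1086  0.0579] [0.0007, 0.0007]
[ 0.5418 -0.1476  0.0581] [0.0008, 0.0008]
[ 0.5075 -0.2216  0.0583] [0.0005, 0.0005]
[ 0.4263 -0.1826  0.058 ] [0.0006, 0.0006]
0.08956145288007926 0.0818029572347766 -0.45052740954860276 -0.44024344821614486 [ 0.48434806 -0.16509698  0.05808469]
pad [ 0.40753867 -0.1290539   0.028     ] [ 0.40318837 -0.12822324  0.028     ]
```

```bash
cat >> h.py <<'E'
from scipy.spatial.transform import Rotation as Ro
O=np.array([.4845,-.1652,0]);YAW=-.445
ux=np.array([np.cos(YAW),np.sin(YAW),0]);uy=np.array([-ux[1],ux[0],0]);uz=np.array([0,0,1.])
def plan(x,y,z,t):
    "shares of shift/turn from here to fixture-frame point, tool tilted t"
    s=status.get_state();R=np.array(s['tcp_rot']);p=np.array(s['ee_pos'])
    Rt=np.stack([-ux,uy,-uz],1)@Ro.from_rotvec([0,-t,0]).as_matrix()
    tgt=O+x*ux+y*uy+z*uz
    print('turn',(Ro.from_matrix(R.T@Rt).as_rotvec()/.5).round(3),'shift',(R.T@(tgt-p)/.12).round(3),'tgt',tgt.round(3))
def where():
    s=status.get_state();d=np.array(s['ee_pos'])-O
    print(s['clock'],'fix',(d@ux).round(4),(d@uy).round(4),d[2].round(4),'q',np.round(s['joint_pos'],2),'F',np.round(s['contact_force'],1))
E
python3 - <<'E'
from h import *
where();plan(-.086,0,.18,.0);plan(-.086,0,.18,.2)
print(np.array(vision.get_image('wrist')['tool_from_camera']).round(3))
tri([('s1.png',(365,188)),('d1.png',(397,243))])
E
```

```text
0.1 fix -0.5572 0.5881 0.1749 q [ 1.12  0.12  1.65 -0.    1.37 -0.08] F [-0.6  0.6  0. ]
turn [-0.004 -0.     0.15 ] shift [-3.547 -5.182 -0.033] tgt [ 0.407 -0.128  0.18 ]
turn [ 0.011 -0.4    0.15 ] shift [-3.547 -5.182 -0.033] tgt [ 0.407 -0.128  0.18 ]
[[-0.    -0.972 -0.236  0.066]
 [ 1.    -0.    -0.001  0.   ]
 [ 0.001 -0.236  0.972 -0.209]
 [ 0.     0.     0.     1.   ]]
[ 0.7175 -0.2446  0.1144] [0.0016, 0.0016]
```

Call:
{"method": "servo_tool", "body": {"commands": [[0,0,0,-0.2,-0.3,0,-1],[0,0,0,-0.4,-0.6,0,-1],[0,0,0,-0.6,-0.9,0,-1],[0,0,0,-0.6,-0.9,0,-1]], "newtons": 10}}

```text
clock: 0.48
ee_pos: [0.2632, 0.4741, 0.1745]
tcp_rot: [[-0.932, 0.364, -0.001], [0.364, 0.932, -0.004], [-0.001, -0.004, -1.0]]
contact_force: [-0.2, 1.0, -0.0]
opening: 0.0736
gripper_force: 0.0
```

Call:
{"method": "servo_tool", "body": {"commands": [[0,0,0,-0.2,-0.3,0,-1],[0,0,0,-0.4,-0.6,0,-1],[0,0,0,-0.6,-0.9,0,-1],[0,0,0,-0.6,-0.9,0,-1]]}}

```text
clock: 0.82
ee_pos: [0.2917, 0.3484, 0.1755]
tcp_rot: [[-0.931, 0.365, 0.0], [0.365, 0.931, -0.002], [-0.001, -0.002, -1.0]]
contact_force: [0.5, 0.6, 0.2]
opening: 0.0469
gripper_force: 0.0
```

Call:
{"method": "servo_tool", "body": {"commands": [[0,0,0,-0.2,-0.3,0,-1],[0,0,0,-0.4,-0.6,0,-1],[0,0,0,-0.6,-0.9,0,-1],[0,0,0,-0.6,-0.9,0,-1]]}}

```text
clock: 1.15
ee_pos: [0.3203, 0.2219, 0.176]
tcp_rot: [[-0.93, 0.367, 0.001], [0.367, 0.93, -0.002], [-0.002, -0.001, -1.0]]
contact_force: [0.8, -0.4, -1.1]
opening: 0.0205
gripper_force: 0.0
```

Call:
{"method": "servo_tool", "body": {"commands": [[0,0,0,-0.2,-0.3,0,-1],[0,0,0,-0.4,-0.6,0,-1],[0,0,0,-0.6,-0.9,0,-1],[0,0,0,-0.6,-0.9,0,-1]]}}

```text
clock: 1.48
ee_pos: [0.3486, 0.0946, 0.1763]
tcp_rot: [[-0.929, 0.369, 0.001], [0.369, 0.929, -0.002], [-0.002, -0.001, -1.0]]
contact_force: [0.1, -0.1, 0.7]
opening: 0.0007
gripper_force: 0.0
```

```bash
python3 -c "
from h import *
where();plan(-.095,0,.18,.0);plan(-.095,0,.18,.2)"
```

```text
1.4833 fix -0.2345 0.176 0.1763 q [ 0.12 -0.59  2.24 -0.    1.49 -1.07] F [ 0.1 -0.1  0.7]
turn [-0.002  0.004  0.134] shift [-1.061 -1.541 -0.027] tgt [ 0.399 -0.124  0.18 ]
turn [ 0.011 -0.396  0.134] shift [-1.061 -1.541 -0.027] tgt [ 0.399 -0.124  0.18 ]
```

Call:
{"method": "servo_tool", "body": {"commands": [[0,0,0,-0.2,-0.3,0,-1],[0,0,0,-0.4,-0.6,0,-1],[0,0,0,-0.6,-0.9,0,-1],[0,0,0,-0.6,-0.9,0,-1]]}}

```text
clock: 1.82
ee_pos: [0.3765, -0.0319, 0.1763]
tcp_rot: [[-0.93, 0.368, 0.001], [0.368, 0.93, -0.002], [-0.001, -0.001, -1.0]]
contact_force: [0.6, 0.4, -0.7]
opening: 0.0004
gripper_force: 0.0
```

Call:
{"method": "servo_tool", "body": {"commands": [[0.005,-0.2,0.07,-0.23,-0.32,0,-1],[0.01,-0.396,0.134,-0.46,-0.64,0,-1],[0.01,-0.396,0.134,-0.46,-0.64,0,-1],[0.01,-0.396,0.134,-0.46,-0.64,0,-1]]}}

```text
clock: 2.15
ee_pos: [0.3992, -0.1198, 0.1759]
tcp_rot: [[-0.887, 0.426, 0.179], [0.418, 0.905, -0.082], [-0.197, 0.002, -0.98]]
contact_force: [-0.3, -0.2, 0.0]
opening: 0.0011
gripper_force: 0.0
```

```bash
python3 -c "
from h import *
where();plan(-.086,0,.06,.2)
snap('wrist','w1.png');print(proj('w1.png',[O-.089*ux+.028*uz,O-.101*ux+.028*uz+.017*uy,O-.101*ux+.028*uz-.017*uy]))"
```

```text
2.15 fix -0.0965 0.0043 0.1759 q [-0.42 -0.61  2.26 -0.    1.29 -1.55] F [-0.3 -0.2  0. ]
turn [ 0.007 -0.004  0.009] shift [ 0.104 -0.038  0.964] tgt [ 0.407 -0.128  0.06 ]
[[316.12903965 195.67317242]
 [334.98543979 183.05266376]
 [297.25635685 182.89732662]]
```

View pics/w1.png

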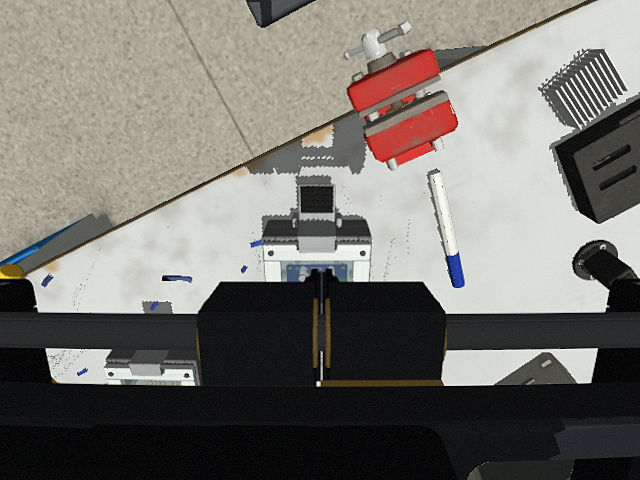

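The wrist view shows the paddle pad centred at (318,200), within about 3 mm of the prediction (316,196), and the board behind it. I'll press 2 mm further back.

Call:
{"method": "servo_tool", "body": {"commands": [[0.007,-0.004,0.009,0.03,-0.01,0.3,-1],[0.007,-0.004,0.009,0.06,-0.02,0.6,-1],[0.007,-0.004,0.009,0.12,-0.03,0.97,-1],[0.007,-0.004,0.009,0.12,-0.03,0.97,-1],[0.007,-0.004,0.009,0.12,-0.03,0.97,-1]]}}

```text
clock: 2.62
ee_pos: [0.4038, -0.1234, 0.0562]
tcp_rot: [[-0.888, 0.426, 0.173], [0.418, 0.905, -0.082], [-0.192, -0.0, -0.981]]
contact_force: [0.3, 0.0, -0.2]
opening: 0.0003
gripper_force: 0.0
```

```bash
python3 -c "
from h import *
where();plan(-.084,0.001,.033,.2);plan(-.084,0.001,.023,.2)"
```

```text
2.6167 fix -0.0908 0.003 0.0562 q [-0.42 -0.48  2.39 -0.    1.04 -1.55] F [ 0.3  0.  -0.2]
turn [ 0.001 -0.014  0.01 ] shift [-0.018 -0.017  0.201] tgt [ 0.409 -0.128  0.033]
turn [ 0.001 -0.014  0.01 ] shift [-0.002 -0.017  0.283] tgt [ 0.409 -0.128  0.023]
```

Call:
{"method": "servo_tool", "body": {"commands": [[0,-0.01,0.01,-0.02,-0.016,0.1,-1],[0,-0.01,0.01,-0.02,-0.016,0.2,-1],[0,-0.01,0.01,-0.02,-0.016,0.2,-1],[0,-0.01,0.01,-0.02,-0.016,0.2,-1]]}}

```text
clock: 2.95
ee_pos: [0.4129, -0.1306, 0.0385]
tcp_rot: [[-0.883, 0.431, 0.186], [0.422, 0.902, -0.088], [-0.206, 0.0, -0.979]]
contact_force: [-0.2, 0.1, 0.2]
opening: 0.0006
gripper_force: 0.0
```

```bash
python3 -c "
from h import *
where();plan(-.084,0.001,.023,.2);plan(-.084,0.001,.021,.2)"
```

```text
2.95 fix -0.0795 0.0004 0.0385 q [-0.43 -0.43  2.39 -0.    0.97 -1.55] F [-0.2  0.1  0.2]
turn [ 0.001  0.015 -0.002] shift [0.063 0.005 0.119] tgt [ 0.409 -0.128  0.023]
turn [ 0.001  0.015 -0.002] shift [0.067 0.005 0.135] tgt [ 0.409 -0.128  0.021]
```

Call:
{"method": "servo_tool", "body": {"commands": [[0,0,0,0,0,0,-1],[0,0,0,0,0,0,-1],[0,0,0,0,0,0,-1]]}}

```text
clock: 3.2
ee_pos: [0.4122, -0.131, 0.0376]
tcp_rot: [[-0.883, 0.432, 0.186], [0.423, 0.902, -0.089], [-0.206, 0.0, -0.979]]
contact_force: [-0.1, -0.6, -0.9]
opening: 0.0006
gripper_force: 0.0
```

```bash
python3 -c "
from h import *
where();plan(-.084,0.001,.033,.2)"
```

```text
3.2 fix -0.08 -0.0002 0.0376 q [-0.43 -0.43  2.39 -0.    0.97 -1.55] F [-0.1 -0.6 -0.9]
turn [-0.     0.015 -0.003] shift [0.04 0.01 0.03] tgt [ 0.409 -0.128  0.033]
```

Call:
{"method": "servo_tool", "body": {"commands": [[0,0,0,0.04,0.01,0.03,-1],[0,0,0,0.04,0.01,0.03,-1],[0,0,0,0.04,0.01,0.03,-1]]}}

```text
clock: 3.45
ee_pos: [0.4077, -0.1276, 0.0311]
tcp_rot: [[-0.883, 0.432, 0.183], [0.423, 0.902, -0.088], [-0.203, 0.0, -0.979]]
contact_force: [-1.1, 0.5, -0.7]
opening: 0.0007
gripper_force: 0.0
```

```bash
python3 -c "
from h import *
where();plan(-.084,0.001,.024,.2);plan(-.084,0.001,.021,.2)"
```

```text
3.45 fix -0.0855 0.0008 0.0311 q [-0.43 -0.44  2.41 -0.    0.97 -1.55] F [-1.1  0.5 -0.7]
turn [-0.     0.008 -0.004] shift [-0.     0.001  0.06 ] tgt [ 0.409 -0.128  0.024]
turn [-0.     0.008 -0.004] shift [0.005 0.001 0.085] tgt [ 0.409 -0.128  0.021]
```

Call:
{"method": "servo_tool", "body": {"commands": [[0,0,0,0.004,0,0.02,-1],[0,0,0,0.008,0,0.04,-1],[0,0,0,0.01,0,0.055,-1],[0,0,0,0.01,0,0.055,-1],[0,0,0,0.01,0,0.055,-1]]}}

```text
clock: 3.87
ee_pos: [0.4082, -0.128, 0.0245]
tcp_rot: [[-0.883, 0.432, 0.183], [0.423, 0.902, -0.088], [-0.203, 0.0, -0.979]]
contact_force: [-0.3, -0.4, -0.2]
opening: 0.0003
gripper_force: 0.0
```

```bash
python3 -c "
from h import *
where()
snap('side','d2.png');cv2.imwrite('pics/c2.png',cv2.resize(cv2.imread('pics/d2.png')[170:290,200:360],None,fx=4,fy=4))"
```

```text
3.8667 fix -0.0849 0.0008 0.0245 q [-0.43 -0.42  2.41 -0.01  0.95 -1.55] F [-0.3 -0.4 -0.2]
```

View pics/c2.png

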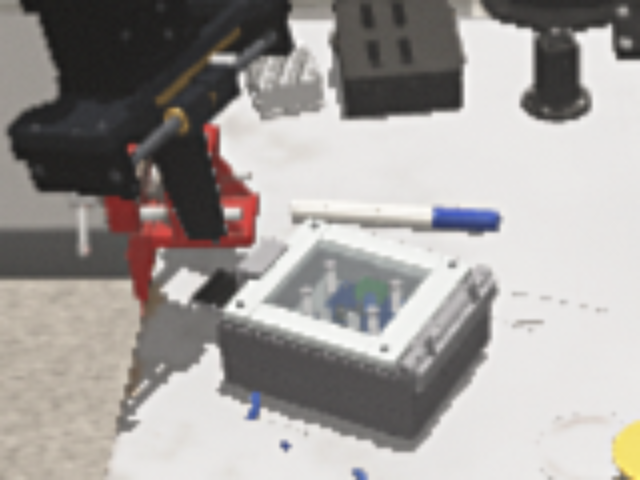

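```bash
python3 -c "
from h import *
p=np.array(status.get_state()['ee_pos']);print(p,proj('d2.png',[p,O-.089*ux+.028*uz]))
snap('scene','s2.png');print(proj('s2.png',[p,O-.089*ux+.028*uz]))
cv2.imwrite('pics/c3.png',cv2.resize(cv2.imread('pics/s2.png')[190:320,180:340],None,fx=4,fy=4))"
```

```text
[ 0.40831468 -0.12802371  0.02472857] [[255.74630691 242.80020892]
 [253.90156512 241.39846424]]
[[243.56114153 278.91968125]
 [241.77771474 278.82026945]]
```

View pics/c3.png

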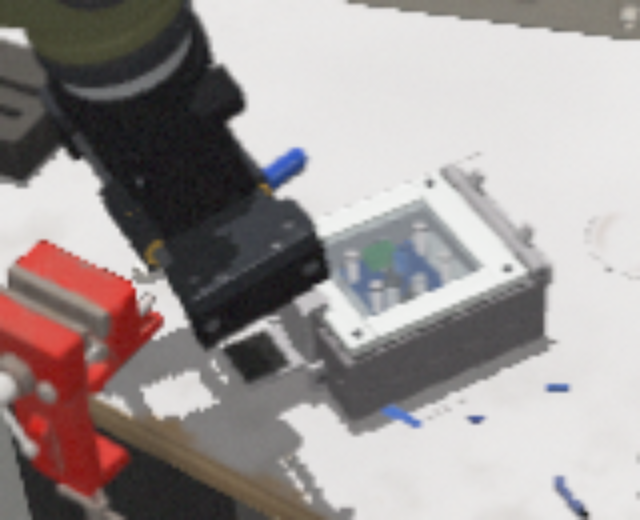

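```bash
python3 -c "
from h import *
s=status.get_state();p=np.array(s['ee_pos']);R=np.array(s['tcp_rot'])
for d in (0,-.02,-.03,-.04,-.06,-.08): print(d,proj('d2.png',[p+d*R[:,2]])[0],proj('s2.png',[p+d*R[:,2]])[0])
z=np.load('pics/w1.png.npz')
M=np.linalg.inv(np.array(vision.get_image('wrist')['tool_from_camera']))
for d in (0,-.02,-.04,-.06): print(d,cv2.projectPoints((M[:3,:3]@np.array([0,0,d])+M[:3,3]).reshape(1,1,3),np.zeros(3),np.zeros(3),z['K'],z['D'])[0][0,0])
# fixture body corners check
print(proj('d2.png',[O-.089*ux+h*uz for h in (.028,.06)]))
snap('wrist','w2.png')"
```

```text
0 [255.77027251 242.77185519] [243.58418117 278.87138478]
-0.02 [253.48959609 235.60411585] [241.00648213 273.0502601 ]
-0.03 [252.3353543  231.97316943] [239.69347756 270.08216211]
-0.04 [251.17174932 228.31046136] [238.36401349 267.07479836]
-0.06 [248.81617024 220.88862767] [235.65460959 260.93946392]
-0.08 [246.4223056  213.33635049] [232.87602744 254.63849428]
0 [320.96219563 266.68296318]
-0.02 [320.89631283 278.44741644]
-0.04 [320.81623514 292.74827608]
-0.06 [320.71686425 310.49723233]
[[253.90156512 241.39846424]
 [252.57319134 230.31754801]]
```

View pics/w2.png

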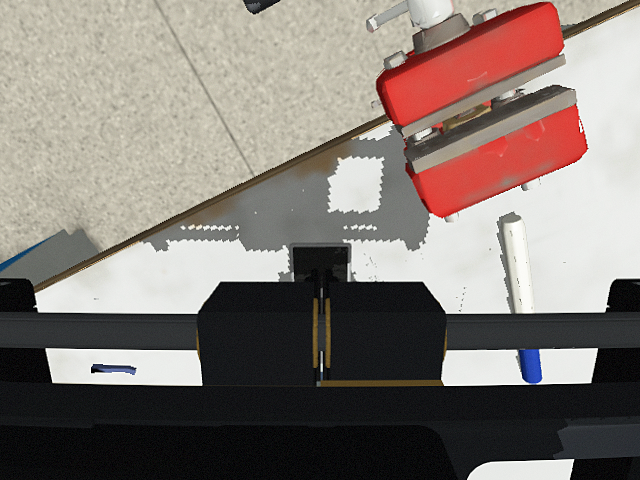

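```bash
python3 -c "
from h import *
pts=[O+x*ux+.028*uz+y*uy for x in(-.101,-.089,-.077) for y in(-.017,.017)]
print(proj('w2.png',pts).round(1).tolist());print(proj('w1.png',pts).round(1).tolist())
where();s=status.get_state();print(s['ee_pos'],np.load('pics/w2.png.npz')['M'].round(3).tolist())"
python3 - <<'E'
import cv2
im=cv2.imread('pics/w2.png')[225:300,260:390];a=cv2.imread('pics/d2.png')[205:260,235:290]
import numpy as np
a=cv2.resize(a,(450,450),interpolation=cv2.INTER_CUBIC)
cv2.imwrite('pics/c4.png',np.vstack([cv2.copyMakeBorder(a,0,0,0,65,cv2.BORDER_CONSTANT),cv2.resize(im,(515,297))[:149]]))
E
```

```text
[[287.7, 242.8], [351.2, 242.7], [288.5, 262.5], [350.5, 262.4], [289.4, 281.3], [349.8, 281.2]]
[[297.3, 182.9], [335.0, 183.1], [297.5, 195.6], [334.7, 195.8], [297.8, 208.0], [334.5, 208.1]]
4.0667 fix -0.0846 0.0008 0.0249 q [-0.43 -0.42  2.41 -0.01  0.95 -1.55] F [ 0.1  0.2 -0.5]
[ 0.40844899 -0.12804694  0.02494361] [[0.432, 0.814, 0.387, 0.312], [0.902, -0.39, -0.186, -0.082], [-0.001, 0.429, -0.903, 0.216], [0.0, 0.0, 0.0, 1.0]]
```

View pics/c4.png

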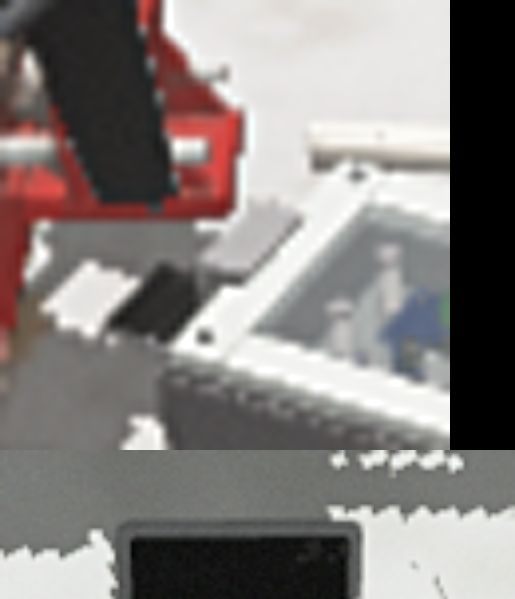

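```bash
python3 -c "
from h import *
p=np.array([.235,.606,.176]);y=np.array([.3614,.9324,-.0019])
for d in (0,.035): print(d,proj('d1.png',[p+k*y+[0,0,d] for k in (-.0535,.0535)]).round(1).tolist())
a=cv2.imread('pics/d1.png');g=a.max(2)
for r in range(36,74,2): print(r,''.join('#' if v<60 else '.' for v in g[r,190:250]))
"
```

```text
0 [[217.5, 78.8], [233.8, 68.5]]
0.035 [[216.1, 68.4], [232.7, 58.5]]
36 .......######################.......########................
38 .......############################..#######................
40 .........########################.....######................
42 .........########################.....#######...............
44 ..........####################........#######...............
46 ..................##########..........#######...............
48 ....................########...........######...............
50 ....................#######............######...............
52 .....................#######...........######...............
54 .....................#######............#####...............
56 ......................######............#####...............
58 ......................######............#####...............
60 ......................#######...............................
62 .......................######...............................
64 .......................######...............................
66 ........................######..............................
68 ............................................................
70 ............................................................
72 ............................................................
```

```bash
python3 -c "
from h import *
g=cv2.imread('pics/w1.png').max(2)
for r in range(256,292,2): print(r,' '.join('%3d'%v for v in g[r,296:350:2]))
"
```

```text
256 235 236 236 236 237 237 237 237 236 238 236 237 237 237 236 237 237 239 237 239 238 238 239 238 239 238 239
258 234 235 234 235 235 236 236 235 236 237 236 238 238 239 237 238 237 239 240 238 240 238 240 239 240 239 241
260 194 192 199 201 202 201 202 205 204 201 205 203 207 205 204 202 205 209 205 196 198 193 207 203 203 205 206
262 138 145 156 164 164 162 165 170 165 158 171 166 175 169 166 165 171 172 172 144 142 139 163 141 160 164 163
264 128 127 141 141 143 142 139 132 132 129 132 129 132 133 131 131 134 128 132 135 127 126 119 104 118 135 169
266 119 117 122 147 137 116 115 118 120 119 117 117 118 121 117 120 124 153 141 118 120 118 121 121 117 118 172
268 134 129 142 162 159 148 122 126 116 103  99 134 146 126 120  84 102 119 157 128 120 119 120 127 117 120 169
270 124 126 159 157 156 129 118 118   0  11   0 116 133 125 121   3   2   3 108 138 121 115 119 117 117 119 169
272 121 112 162 174 164 140 119 107   1   8  11  24  50  59  42   9   1   4 110 139 115 121 118 115 117 121 161
274 121 119 141 111 149 149 146 117   4  16   6  10  31  41  12   9   8   0  80 149 117 120 
[... 215 characters left out ...]
   0  96 107 104 107 122 174
280 126 126 171 188 122   5   5  15   3   8  13  15  25  45  11   3  10   7  11   4  12  40 124 118 120 129 182
282  23  20  13  24   4  13  18  23  17  11   6  15  25  45  11   4  12  18  20  19  19   3  24  22  17  20  23
284  18  17  20  15  14  23  16  15  17  18   0  16  23  44  14   7   7  15  18  21  15  19  18  19  19  15  12
286  14  17  17  19  20  25  14  20  13  16  12  18  23  43   6  11   3  18  18  11  15  20  23  23  17  16  11
288  20  18  19   3  16  15  15  13  16  12  13  16  35  56  14  13   9  24  23  16  13  16  19  21  17  19  12
290  20  16  13  19  19  18  17  17  18  16  15  13  36  55  14  13  12  19  16  14  13  22  22  18  23  16  20
```

Side and wrist views both show the physical fingertips ending about 35 mm short of the reported TCP, and there is no contact force where the press should be. So the tool offset is wrong, and I'll plan with the real tip, confirming it by contact force.

```bash
cat >> h.py <<'E'
L=.035
def tip(x,y,z,t): plan(x+L*np.sin(t),y,z-L*np.cos(t),t)
def wt():
    s=status.get_state();d=np.array(s['ee_pos'])-L*np.array(s['tcp_rot'])[:,2]-O
    print('tip',(d@ux).round(4),(d@uy).round(4),d[2].round(4));where()
E
python3 -c "
from h import *
wt();tip(-.084,.001,.036,.2)"
```

```text
tip -0.0918 0.0008 0.0592
4.0667 fix -0.0846 0.0008 0.0249 q [-0.43 -0.42  2.41 -0.01  0.95 -1.55] F [ 0.1  0.2 -0.5]
turn [-0.001  0.01  -0.004] shift [-0.022  0.002  0.203] tgt [ 0.415 -0.131  0.002]
```

Call:
{"method": "servo_tool", "body": {"commands": [[0,0,0,-0.022,0,0.08,-1],[0,0,0,-0.022,0,0.15,-1],[0,0,0,-0.022,0,0.2,-1],[0,0,0,-0.022,0,0.2,-1],[0,0,0,-0.022,0,0.2,-1]]}}

```text
clock: 4.48
ee_pos: [0.4145, -0.131, 0.0011]
tcp_rot: [[-0.883, 0.432, 0.182], [0.423, 0.902, -0.087], [-0.202, 0.0, -0.979]]
contact_force: [0.1, 0.1, -0.2]
opening: 0.0007
gripper_force: 0.0
```

Call:
{"method": "servo_tool", "body": {"commands": [[0,0,0,0,0,0,-1],[0,0,0,0,0,0,-1],[0,0,0,0,0,0,-1]]}}

```text
clock: 4.73
ee_pos: [0.4154, -0.1314, 0.0023]
tcp_rot: [[-0.883, 0.432, 0.184], [0.423, 0.902, -0.088], [-0.204, 0.0, -0.979]]
contact_force: [-0.1, -0.1, 0.8]
opening: 0.0006
gripper_force: 0.0
```

```bash
python3 -c "
from h import *
wt();tip(-.084,.001,.030,.2)"
```

```text
tip -0.0841 0.0008 0.0366
4.7333 fix -0.0769 0.0008 0.0023 q [-0.43 -0.36  2.41 -0.01  0.89 -1.55] F [-0.1 -0.1  0.8]
turn [-0.     0.012 -0.004] shift [0.012 0.002 0.054] tgt [ 0.415 -0.131 -0.004]
```

Now press down in small steps, watching the force.

Call:
{"method": "servo_tool", "body": {"commands": [[0,0,0,0.006,0,0.03,-1],[0,0,0,0.012,0,0.06,-1],[0,0,0,0.012,0,0.06,-1],[0,0,0,0.012,0,0.06,-1]]}}

```text
clock: 5.07
ee_pos: [0.4147, -0.1311, -0.006]
tcp_rot: [[-0.883, 0.432, 0.183], [0.423, 0.902, -0.087], [-0.203, 0.0, -0.979]]
contact_force: [0.5, -0.5, 0.1]
opening: 0.0004
gripper_force: 0.0
```

Call:
{"method": "servo_tool", "body": {"commands": [[0,0,0,0.004,0,0.02,-1],[0,0,0,0.004,0,0.02,-1],[0,0,0,0.004,0,0.02,-1]]}}

```text
clock: 5.32
ee_pos: [0.4153, -0.1313, -0.0078]
tcp_rot: [[-0.883, 0.432, 0.184], [0.423, 0.902, -0.088], [-0.204, 0.0, -0.979]]
contact_force: [0.1, 0.1, -0.0]
opening: 0.0004
gripper_force: 0.2
```

```bash
python3 -c "
from h import *
wt()"
```

```text
tip -0.0842 0.0008 0.0264
5.3167 fix -0.0771 0.0008 -0.0078 q [-0.43 -0.34  2.42 -0.01  0.86 -1.55] F [ 0.1  0.1 -0. ]
```

Call:
{"method": "servo_tool", "body": {"commands": [[0,0,0,0.004,0,0.02,-1],[0,0,0,0.004,0,0.02,-1],[0,0,0,0.004,0,0.02,-1]]}}

```text
clock: 5.57
ee_pos: [0.4151, -0.1312, -0.0104]
tcp_rot: [[-0.883, 0.432, 0.183], [0.423, 0.902, -0.088], [-0.203, 0.0, -0.979]]
contact_force: [-0.9, 0.3, 1.5]
opening: 0.0006
gripper_force: 0.7
```

Call:
{"method": "servo_tool", "body": {"commands": [[0,0,0,0.004,0,0.02,-1],[0,0,0,0.004,0,0.02,-1],[0,0,0,0.004,0,0.02,-1]]}}

```text
clock: 5.82
ee_pos: [0.4151, -0.1312, -0.0129]
tcp_rot: [[-0.883, 0.432, 0.183], [0.423, 0.902, -0.088], [-0.203, 0.0, -0.979]]
contact_force: [-1.6, 0.2, 2.9]
opening: 0.0007
gripper_force: 1.5
```

```bash
python3 -c "
from h import *
wt();snap('side','d3.png');g=cv2.imread('pics/d3.png').max(2)
for r in range(222,262): print(r,' '.join('%3d'%v for v in g[r,238:284:2]))
print(proj('d3.png',[O-.089*ux+.028*uz]))"
```

```text
tip -0.0844 0.0008 0.0213
5.8167 fix -0.0773 0.0008 -0.0129 q [-0.43 -0.33  2.42 -0.01  0.85 -1.55] F [-1.6  0.2  2.9]
222 239 116  93  47  36  38  38  41  36  79 245 176 214 128 250 116 243 238 239 196 244 244 244
223 164 109  71  36  38  40  38  39  37  62 213 148 209 149 248 233 239 240 222 184 207 213 220
224  80  89  98  35  38  41  38  39  41  47 150 143 207 234 242 237 238 240 169 176 186 183 187
225  55  78  96  34  39  38  40  39  41  47 142 197 215 247 239 236 238 223 156 168 168 167 162
226  51 182 128  42  36  42  40  38  41  36 130 178 235 243 237 236 239 180 226 227 229 228 210
227  56 218 199  54  37  38  40  38  40  35 121 175 249 242 236 238 228 217 234 207 213 234 202
228  60 222 207 105  36  38  38  40  42  38 144 255 244 219 239 239 187 234 214 178 180 194 186
229  47 168 154 118  35  36  40  40  42  36 137 255 215 120 240 229 223 238 178 176 173 185 178
230  38 140 138 130  47  38  39  41  41  40  80 191 241 127 238 204 233 235 172 167 145 189 177
231  45 136 129 128  43  40  41  41  38  41  57 141 234 237 233 233 237 201 175 174 173 143 140
232  52 135 226 225  
[... 2188 characters left out ...]
55 119 122 121 119 118 121 118 120 102  78  79  79  79  80  79  82  83  79  77  78  77  73  74
256 121 120 122 121 120 123 120 120 105  77  79  77  78  79  79  79  81  82  82  78  80  79  79
257 121 123 121 120 121 121 121 121 116  75  77  79  79  80  79  80  80  81  83  82  80  79  80
258 121 121 122 121 121 120 123 118 133  73  76  76  78  80  82  80  81  81  82  80  84  83  78
259 117 117 120 120 120 122 121 114 229  84  80  79  79  79  81  80  82  78  80  80  82  84  85
260 115 115 116 116 118 117 115 110 239  78  83  80  79  81  77  77  80  81  81  81  82  80  81
261 115 111 110 140 134 127 127 135 239  77  78  82  78  81  79  80  80  81  79  80  81  82  82
[[253.90156512 241.39846424]]
```

Call:
{"method": "servo_tool", "body": {"commands": [[0,0,0,0.004,0,0.02,-1],[0,0,0,0.004,0,0.02,-1],[0,0,0,0.004,0,0.02,-1]]}}

```text
clock: 6.12
ee_pos: [0.4151, -0.1312, -0.0152]
tcp_rot: [[-0.883, 0.432, 0.183], [0.423, 0.902, -0.088], [-0.203, 0.0, -0.979]]
contact_force: [-3.6, 0.9, 5.0]
opening: 0.0001
gripper_force: 2.7
```

```bash
cat >> h.py <<'E'
def lid(f):
    snap('side',f);a=cv2.imread('pics/'+f).astype(int);b=cv2.imread('pics/d1.png').astype(int)
    m=abs(a-b).sum(2)>90; r=m[228:262,290:330]; print('changed on lid rear',r.mean())
E
python3 -c "
from h import *
wt();lid('d4.png')"
```

```text
tip -0.0843 0.0008 0.0191
6.1167 fix -0.0772 0.0008 -0.0152 q [-0.43 -0.33  2.42 -0.01  0.84 -1.55] F [-3.6  0.9  5. ]
changed on lid rear 0.2485294117647059
```

Call:
{"method": "servo_tool", "body": {"commands": [[0,0,0,0,0,0,-1],[0,0,0,0,0,0,-1],[0,0,0,0,0,0,-1],[0,0,0,0,0,0,-1],[0,0,0,0,0,0,-1]]}}

```text
clock: 6.58
ee_pos: [0.4151, -0.1312, -0.0152]
tcp_rot: [[-0.883, 0.432, 0.183], [0.423, 0.902, -0.088], [-0.203, 0.0, -0.979]]
contact_force: [-3.3, 1.9, 5.1]
opening: 0.0003
gripper_force: 2.9
```

```bash
python3 -c "
from h import *
wt();lid('d5.png')
for th in (0,.05,.1,.2,.3,.5,.7,.9): print(th,proj('d5.png',[O+(.059-.114*np.cos(th))*ux+s*uy+(.053+.114*np.sin(th))*uz for s in(-.048,.048)]).round(0).tolist())
a=cv2.imread('pics/d5.png').astype(int);b=cv2.imread('pics/d1.png').astype(int);m=abs(a-b).sum(2)>90
for r in range(190,270,3): print(r,''.join('#' if v else '.' for v in m[r,240:340:2]))
"
```

```text
tip -0.0843 0.0008 0.019
6.5833 fix -0.0772 0.0008 -0.0152 q [-0.43 -0.33  2.42 -0.01  0.84 -1.55] F [-3.3  1.9  5.1]
changed on lid rear 0.24779411764705883
0 [[254.0, 248.0], [276.0, 225.0]]
0.05 [[254.0, 246.0], [276.0, 223.0]]
0.1 [[254.0, 244.0], [276.0, 221.0]]
0.2 [[254.0, 241.0], [276.0, 218.0]]
0.3 [[255.0, 237.0], [277.0, 214.0]]
0.5 [[257.0, 230.0], [280.0, 207.0]]
0.7 [[262.0, 224.0], [284.0, 202.0]]
0.9 [[268.0, 220.0], [290.0, 197.0]]
190 ##################................................
193 ###################...............................
196 ##############.####...............................
199 ##########..#.#####......##.......................
202 #######.######....................................
205 #######.####..........##..........................
208 #######.#####........##...##......................
211 ######..####.......##.......#.....................
214 ######...#..................##....................
217 ##.##.....................##..#...................
220 #####..#.......#.#......#......#..................
223 ...######......#####....#......##.##..............
226 #..###...........#.#.##..#######.#####............
229 ...#######.#..#..##...#...........##..............
232 #..#######....#####.###...##....#..#..#...........
235 ...######...######.#.####......####.#.............
238 ..#####.....####.#########.....##.....#.#.........
241 ###..#...#.####.###.#..######...#......#..........
244 ######...####..###.####.####.#.#.......#..........
247 ####################.###.#####....................
250 #####...##...###...#####..###.....................
253 ####.........#.############..##.#.................
256 #######............#########...#.##.#.............
259 ########................#######...................
262 ##.#.......................#......................
265 ###...............................................
268 ##................................................
```

The side-view difference matches the lid standing at about 0.9 rad, with its corner near (288,199) as predicted. Lifting off the paddle.

```bash
python3 -c "
from h import *
tip(-.090,.001,.06,.2);tip(-.090,0,.125,.4)"
```

```text
turn [-0.     0.009 -0.004] shift [-0.022  0.002 -0.344] tgt [ 0.41  -0.129  0.026]
turn [-0.001 -0.391 -0.004] shift [-0.19  -0.007 -0.88 ] tgt [ 0.416 -0.132  0.093]
```

Call:
{"method": "servo_tool", "body": {"commands": [[0,0,0,-0.01,0,-0.1,-1],[0,0,0,-0.02,0,-0.22,-1],[0,0,0,-0.02,0,-0.34,-1],[0,-0.2,0,-0.1,0,-0.6,-1],[0,-0.39,0,-0.19,-0.007,-0.88,-1]]}}

```text
clock: 7.05
ee_pos: [0.4152, -0.1323, 0.0916]
tcp_rot: [[-0.831, 0.432, 0.351], [0.398, 0.902, -0.168], [-0.389, 0.0, -0.921]]
contact_force: [0.6, -0.5, 0.6]
opening: 0.0005
gripper_force: 0.0
```

Call:
{"method": "servo_tool", "body": {"commands": [[0,0,0,0,0,0,-1],[0,0,0,0,0,0,-1],[0,0,0,0,0,0,-1]]}}

```text
clock: 7.3
ee_pos: [0.4155, -0.1324, 0.0924]
tcp_rot: [[-0.831, 0.432, 0.351], [0.398, 0.902, -0.168], [-0.39, 0.0, -0.921]]
contact_force: [-0.1, 0.0, 0.6]
opening: 0.0005
gripper_force: 0.0
```

```bash
python3 -c "
from h import *
wt();tip(-.045,0,.128,.4)
snap('side','d6.png');cv2.imwrite('pics/c6.png',cv2.resize(cv2.imread('pics/d6.png')[150:280,200:360],None,fx=4,fy=4))"
```

```text
tip -0.09 -0.0001 0.1247
7.3 fix -0.0764 -0.0001 0.0924 q [-0.43 -0.68  2.47 -0.01  0.95 -1.54] F [-0.1  0.   0.6]
turn [-0.001  0.    -0.004] shift [-0.356  0.001  0.121] tgt [ 0.456 -0.152  0.096]
```

View pics/c6.png

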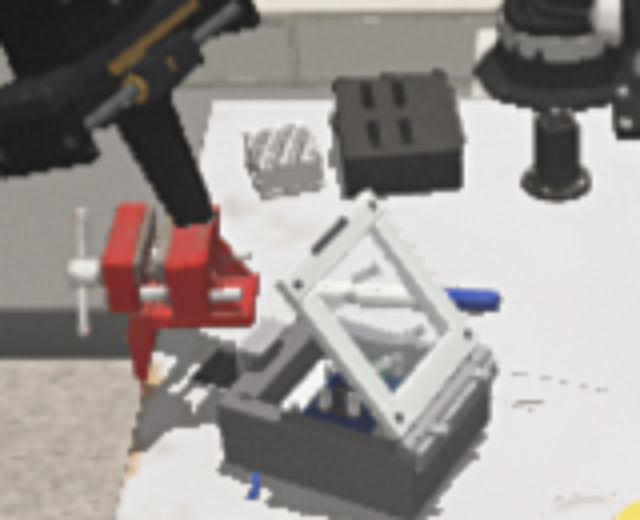

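The lid stands open at about 0.9, with its front corners at (280,287) and (368,197) in the crop, clear of the fingers, and the board is in the nest. Now to push it.

Call:
{"method": "servo_tool", "body": {"commands": [[0,0,0,-0.12,0,0.04,-1],[0,0,0,-0.24,0,0.08,-1],[0,0,0,-0.356,0,0.12,-1],[0,0,0,-0.356,0,0.12,-1]]}}

```text
clock: 7.68
ee_pos: [0.4567, -0.1523, 0.0937]
tcp_rot: [[-0.832, 0.432, 0.347], [0.399, 0.902, -0.166], [-0.385, -0.0, -0.923]]
contact_force: [-0.2, 0.6, 0.2]
opening: 0.0003
gripper_force: 0.0
```

Call:
{"method": "servo_tool", "body": {"commands": [[0,0,0,-0.04,0,0.017,-1],[0,0,0,-0.08,0,0.035,-1],[0,0,0,-0.12,0,0.052,-1],[0,0,0,-0.16,0,0.07,-1],[0,0,0,-0.207,0,0.088,-1]]}}

```text
clock: 8.1
ee_pos: [0.4805, -0.1635, 0.0957]
tcp_rot: [[-0.831, 0.432, 0.35], [0.398, 0.902, -0.168], [-0.389, 0.0, -0.921]]
contact_force: [-2.0, 0.9, 0.2]
opening: 0.0002
gripper_force: 0.5
```

```bash
python3 -c "
from h import *
wt();tip(.0086,0,.1445,.4)"
```

```text
tip -0.018 -0.0002 0.1279
8.1 fix -0.0044 -0.0002 0.0957 q [-0.43 -0.44  2.33 -0.01  0.85 -1.55] F [-2.   0.9  0.2]
turn [-0.001 -0.002 -0.003] shift [-0.258  0.002 -0.041] tgt [ 0.505 -0.175  0.112]
```

In contact, about 2 N. Following the arc.

Call:
{"method": "servo_tool", "body": {"commands": [[0,0,0,-0.05,0,-0.015,-1],[0,0,0,-0.1,0,-0.027,-1],[0,0,0,-0.15,0,-0.036,-1],[0,0,0,-0.2,0,-0.04,-1],[0,0,0,-0.258,0,-0.04,-1]]}}

```text
clock: 8.52
ee_pos: [0.5052, -0.1753, 0.1133]
tcp_rot: [[-0.83, 0.432, 0.352], [0.398, 0.902, -0.168], [-0.39, 0.0, -0.921]]
contact_force: [0.2, 0.0, 0.2]
opening: 0.0008
gripper_force: 0.3
```

Call:
{"method": "servo_tool", "body": {"commands": [[0,0,0,-0.05,0,0.0,-1],[0,0,0,-0.1,0,0.004,-1],[0,0,0,-0.15,0,0.012,-1],[0,0,0,-0.2,0,0.024,-1],[0,0,0,-0.256,0,0.037,-1]]}}

```text
clock: 8.93
ee_pos: [0.5322, -0.1883, 0.1206]
tcp_rot: [[-0.831, 0.432, 0.351], [0.398, 0.902, -0.168], [-0.39, 0.0, -0.921]]
contact_force: [0.4, 1.0, 0.5]
opening: 0.0006
gripper_force: 0.2
```

```bash
python3 -c "
from h import *
wt();tip(.0594,0,.1526,.4);tip(.075,0,.150,.4)"
```

```text
tip 0.0393 -0.0003 0.1528
8.9333 fix 0.053 -0.0003 0.1206 q [-0.43 -0.31  2.19 -0.01  0.86 -1.55] F [0.4 1.  0.5]
turn [-0.001  0.    -0.003] shift [-0.153  0.003  0.067] tgt [ 0.55  -0.197  0.12 ]
turn [-0.001  0.    -0.003] shift [-0.265  0.003  0.137] tgt [ 0.564 -0.203  0.118]
```

Call:
{"method": "servo_tool", "body": {"commands": [[0,0,0,-0.04,0,0.017,-1],[0,0,0,-0.08,0,0.034,-1],[0,0,0,-0.12,0,0.05,-1],[0,0,0,-0.155,0,0.067,-1],[0,0,0,-0.19,0,0.09,-1]]}}

```text
clock: 9.35
ee_pos: [0.5548, -0.1991, 0.1193]
tcp_rot: [[-0.831, 0.432, 0.351], [0.398, 0.902, -0.168], [-0.389, 0.0, -0.921]]
contact_force: [0.0, 0.4, 0.3]
opening: 0.0002
gripper_force: 0.0
```

Call:
{"method": "servo_tool", "body": {"commands": [[0,0,0,-0.03,0,0.017,-1],[0,0,0,-0.06,0,0.034,-1],[0,0,0,-0.075,0,0.045,-1],[0,0,0,-0.075,0,0.045,-1],[0,0,0,-0.075,0,0.045,-1]]}}

```text
clock: 9.77
ee_pos: [0.5636, -0.2033, 0.1177]
tcp_rot: [[-0.831, 0.432, 0.351], [0.398, 0.902, -0.168], [-0.389, 0.0, -0.921]]
contact_force: [-0.3, -0.6, 0.0]
opening: 0.0006
gripper_force: 0.0
```

```bash
cat >> h.py <<'E'
def lidfit(f,cam):
    "bright-frame score of lid outline per angle: mean brightness at frame centreline points"
    snap(cam,f);a=cv2.imread('pics/'+f);v=a.min(2).astype(float)
    b=cv2.imread('pics/'+{'side':'d1.png','scene':'s1.png'}[cam]).min(2).astype(float)
    out=[]
    for th in np.arange(0,2.01,.1):
        P=[O+(.059-r*np.cos(th))*ux+s*uy+(.053+r*np.sin(th))*uz for r,s in [(r,s) for r in(.035,.05,.065,.08,.095) for s in(-.042,.042)]+[(.107,s) for s in (-.04,-.03,-.02,.02,.03,.04)]]
        q=proj(f,P).round().astype(int);out.append((round(th,1),int(v[q[:,1],q[:,0]].mean()),int(v[q[:,1],q[:,0]].std()),int(abs(v-b)[q[:,1],q[:,0]].mean())))
    print(cam,out)
E
python3 -c "
from h import *
wt();lidfit('d7.png','side');lidfit('s7.png','scene')"
```

```text
tip 0.0742 -0.0003 0.15
9.7667 fix 0.0878 -0.0004 0.1177 q [-0.43 -0.21  2.12 -0.01  0.83 -1.55] F [-0.3 -0.6  0. ]
side [(np.float64(0.0), 99, 39, 125), (np.float64(0.1), 139, 72, 70), (np.float64(0.2), 149, 65, 44), (np.float64(0.3), 177, 59, 36), (np.float64(0.4), 192, 54, 26), (np.float64(0.5), 170, 72, 27), (np.float64(0.6), 186, 56, 22), (np.float64(0.7), 187, 65, 24), (np.float64(0.8), 192, 68, 21), (np.float64(0.9), 183, 68, 22), (np.float64(1.0), 185, 58, 16), (np.float64(1.1), 176, 68, 29), (np.float64(1.2), 154, 79, 47), (np.float64(1.3), 137, 86, 70), (np.float64(1.4), 138, 87, 84), (np.float64(1.5), 137, 83, 86), (np.float64(1.6), 158, 73, 54), (np.float64(1.7), 177, 66, 32), (np.float64(1.8), 175, 66, 41), (np.float64(1.9), 173, 49, 72), (np.float64(2.0), 165, 49, 49)]
scene [(np.float64(0.0), 111, 50, 120), (np.float64(0.1), 149, 75, 84), (np.float64(0.2), 174, 64, 47), (np.float64(0.3), 150, 81, 39), (np.float64(0.4), 146, 86, 35), (np.float64(0.5), 143, 81, 30), (np.float64(0.6), 146, 75, 43), (np.float64(0.7), 166, 70, 39), (np.float64(0.8), 166, 71, 46), (np.float64(0.9), 186, 61, 47), (np.float64(1.0), 181, 61, 47), (np.float64(1.1), 191, 52, 23), (np.float64(1.2), 199, 37, 17), (np.float64(1.3), 192, 39, 32), (np.float64(1.4), 199, 35, 28), (np.float64(1.5), 171, 69, 54), (np.float64(1.6), 167, 72, 57), (np.float64(1.7), 160, 68, 56), (np.float64(1.8), 135, 59, 79), (np.float64(1.9), 128, 60, 86), (np.float64(2.0), 123, 69, 87)]
```

The frame difference peaks at 1.9 in both views and the force is zero, so the lid is at its stop. Withdrawing to check it.

Call:
{"method": "servo_tool", "body": {"commands": [[0,0,0,0.15,0,-0.1,-1],[0,0,0,0.35,0,-0.25,-1],[0,0,0,0.6,0,-0.4,-1],[0,0,0,0.85,0,-0.6,-1],[0,0,0,0.85,0,-0.6,-1]]}}

```text
clock: 10.28
ee_pos: [0.4515, -0.1492, 0.1481]
tcp_rot: [[-0.828, 0.432, 0.358], [0.396, 0.902, -0.171], [-0.396, 0.0, -0.918]]
contact_force: [0.4, -0.1, 1.1]
opening: 0.0005
gripper_force: 0.0
```

Call:
{"method": "servo_tool", "body": {"commands": [[0,0,0,0.2,0.2,-0.2,-1],[0,0,0,0.3,0.4,-0.3,-1],[0,0,0,0.3,0.7,-0.3,-1],[0,0,0,0.3,0.9,-0.3,-1],[0,0,0,0.3,0.9,-0.3,-1]]}}

```text
clock: 10.7
ee_pos: [0.4592, -0.0294, 0.1644]
tcp_rot: [[-0.832, 0.427, 0.354], [0.394, 0.904, -0.165], [-0.391, 0.002, -0.921]]
contact_force: [0.5, -0.3, -0.1]
opening: 0.0004
gripper_force: 0.0
```

Call:
{"method": "servo_tool", "body": {"commands": [[0,0,0,0,0.3,0,-1],[0,0,0,0,0.6,0,-1],[0,0,0,0,0.8,0,-1],[0,0,0,0,0.8,0,-1],[0,0,0,0,0.8,0,-1]]}}

```text
clock: 11.12
ee_pos: [0.4993, 0.0541, 0.1631]
tcp_rot: [[-0.832, 0.43, 0.35], [0.396, 0.903, -0.168], [-0.388, -0.001, -0.922]]
contact_force: [0.2, 0.2, 0.4]
opening: 0.0005
gripper_force: 0.0
```

```bash
python3 -c "
from h import *
wt();lidfit('d8.png','side');lidfit('s8.png','scene')
for c,o in(('d8.png','d1.png'),('s8.png','s1.png')):
    m=(abs(cv2.imread('pics/'+c).astype(int)-cv2.imread('pics/'+o)).sum(2)>90).astype('uint8')
    n,l,st,ce=cv2.connectedComponentsWithStats(cv2.dilate(m,np.ones((3,3))))
    print(c,[s.tolist() for s in st[1:] if s[4]>60])
"
```

```text
tip -0.0946 0.2044 0.1953
11.1167 fix -0.081 0.2044 0.1631 q [ 0.14 -0.45  2.22 -0.25  1.05 -0.89] F [0.2 0.2 0.4]
side [(np.float64(0.0), 120, 30, 104), (np.float64(0.1), 146, 69, 63), (np.float64(0.2), 158, 60, 35), (np.float64(0.3), 180, 53, 26), (np.float64(0.4), 178, 39, 24), (np.float64(0.5), 146, 60, 40), (np.float64(0.6), 145, 48, 46), (np.float64(0.7), 167, 58, 28), (np.float64(0.8), 174, 66, 21), (np.float64(0.9), 172, 66, 23), (np.float64(1.0), 183, 50, 11), (np.float64(1.1), 170, 63, 22), (np.float64(1.2), 179, 63, 17), (np.float64(1.3), 183, 60, 19), (np.float64(1.4), 191, 59, 27), (np.float64(1.5), 194, 48, 25), (np.float64(1.6), 182, 60, 23), (np.float64(1.7), 177, 62, 27), (np.float64(1.8), 172, 64, 34), (np.float64(1.9), 166, 50, 75), (np.float64(2.0), 158, 47, 50)]
scene [(np.float64(0.0), 142, 49, 89), (np.float64(0.1), 168, 69, 64), (np.float64(0.2), 186, 55, 33), (np.float64(0.3), 156, 80, 40), (np.float64(0.4), 151, 87, 36), (np.float64(0.5), 154, 83, 31), (np.float64(0.6), 157, 73, 37), (np.float64(0.7), 178, 64, 32), (np.float64(0.8), 176, 61, 35), (np.float64
[... 274 characters left out ...]
), (np.float64(1.8), 180, 15, 39), (np.float64(1.9), 169, 3, 52), (np.float64(2.0), 178, 37, 62)]
d8.png [[46, 0, 260, 169, 15874], [0, 42, 67, 140, 4358], [269, 181, 11, 11, 86], [130, 188, 13, 10, 92], [254, 191, 38, 40, 732], [129, 201, 44, 29, 969], [254, 203, 84, 62, 2178], [61, 207, 18, 9, 105], [114, 226, 14, 11, 93], [43, 229, 52, 14, 363], [65, 244, 44, 8, 244], [299, 259, 31, 33, 464], [376, 281, 18, 20, 95], [189, 380, 16, 32, 354]]
s8.png [[0, 30, 201, 142, 11978], [10, 48, 21, 5, 67], [246, 188, 86, 93, 3358], [173, 217, 17, 9, 103], [145, 227, 64, 47, 1243], [0, 255, 122, 151, 4856], [315, 259, 18, 20, 239], [57, 408, 52, 53, 593], [44, 422, 43, 33, 385], [0, 445, 41, 35, 647]]
```

```bash
python3 -c "
from workcell import job_done
print(job_done())"
```

```text
the job is handed in; nothing more can be done
None
```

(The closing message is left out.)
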